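# Put the condiments back on their own coasters

### The job

The pepper mill, salt shaker and spice jar are standing on each other's coasters. Sort them out, using the empty oblong mat as a parking place on the way: the pepper mill belongs on the round coaster, the salt shaker on the square one and the spice jar on the hexagonal one. Keep each upright, set it down in the middle of its coaster without dropping it, let go of it, and leave the food tin and the kitchen timer where they are.

Things in the scene. Friction and masses are not known exactly. Their poses are not given: they have to be found in the camera images.
- pepper_mill: Dark brown wooden pepper mill with a small metal knob on top, round, 150 mm high, 0.18 kg. Body 58 mm diameter up to z = 108 mm, above it a rounded head 49 mm in diameter from z = 109 to 139 mm (does not turn; a good place to grip, at z = 122 mm), then a knob 12 mm in diameter. Origin at the centre of its underside, z up. Stands upright at the start on a coaster that is not its own.
- salt_shaker: Glass salt shaker with a grey domed cap with holes, round, 90 mm high, 0.10 kg; glass body 44 mm diameter up to z = 66 mm (grip it at z = 55 mm), cap narrowing to 34 mm. Origin at the centre of its underside, z up. Stands upright at the start on a coaster that is not its own.
- spice_jar: Glass spice jar with a red screw lid, round, 106 mm high, 0.11 kg; body 42 mm in diameter, lid 45 mm in diameter from z = 85 to 106 mm (fixed; grip the lid, at z = 92 mm). Origin at the centre of its underside, z up. Stands upright at the start on a coaster that is not its own.
- round_coaster: Round dark wooden coaster, 100 mm diameter, 8 mm thick with a flat cork top, fixed to the worktop (does not slide). Origin at the centre of its underside, z up. Own place of the pepper mill; the spice jar stands on it at the start.
- square_coaster: Square dark wooden coaster, 92 x 92 mm, sides along its x and y, 8 mm thick with a flat cork top, fixed to the worktop (does not slide). Origin at the centre of its underside, z up. Own place of the salt shaker; the pepper mill stands on it at the start.
- hexagonal_coaster: Hexagonal dark wooden coaster, 97 mm across flats, 112 mm across corners, 8 mm thick with a flat cork top, fixed to the worktop (does not slide). Origin at the centre of its underside, z up. Own place of the spice jar; the salt shaker stands on it at the start.
- spare_mat: Oblong dark wooden mat, 76 mm along its x and 118 mm along its y, 8 mm thick with a flat cork top, fixed to the worktop (does not slide). Origin at the centre of its underside, z up. Empty at the start: the free parking place; empty again at the end.
- tin: Bystander: round food tin, 75 mm diameter, 58 mm high. Origin at the centre of its underside, z up. To be left alone.
- timer: Bystander: round kitchen timer, white base and black dial, 62 mm diameter, 44 mm high. Origin at the centre of its underside, z up. To be left alone.
- tap_foot (a point): Obstacle, fixed: the kitchen tap at the sink, on the left; this point is the middle of the foot of its pillar. Its arched spout, 23 mm thick, rises to 0.36 m above the worktop and reaches from the pillar about 0.2 m back over the sink, towards -x and a little to +y. It must not be struck, so come round it on the robot's side or over it.
There are look-alikes about, which are no part of the job. Leave any blue or orange look-alike of the spice_jar alone. What is shaped like the salt_shaker but blue is not meant.

How it is judged (in metres and radians):
At the end, for the whole second after the job is handed in: Pepper mill on the round coaster, salt shaker on the square one, spice jar on the hexagonal one: each within 15 mm of the coaster's centre, resting on its top (within 4 mm), upright within 0.12 rad and at rest (under 0.02 m/s and 0.5 rad/s); tin and timer within 20 mm of where they stood (horizontal distance between pepper_mill and round_coaster below 0.015 m and z of pepper_mill in the frame of round_coaster between 0.004 and 0.012 m and angle between each of pepper_mill, salt_shaker, spice_jar's own z axis and vertical below 0.12 rad and linear speed of each of pepper_mill, salt_shaker, spice_jar below 0.02 m/s and angular speed of each of pepper_mill, salt_shaker, spice_jar below 0.5 rad/s and horizontal distance between salt_shaker and square_coaster below 0.015 m and z of salt_shaker in the frame of square_coaster between 0.004 and 0.012 m and horizontal distance between spice_jar and hexagonal_coaster below 0.015 m and z of spice_jar in the frame of hexagonal_coaster between 0.004 and 0.012 m and distance of each of tin, timer from where it was at the start of the episode below 0.02 m); the robot touches nothing.
It fails at once if the pepper mill, salt shaker or spice jar is tipped by more than 0.7 rad (angle between any of pepper_mill, salt_shaker, spice_jar's own z axis and vertical above 0.7 rad).
It fails at once if the pepper mill, salt shaker or spice jar is dropped or thrown: it moves faster than 0.6 m/s (a fall of about 2 cm) while the fingers do not touch it ((linear speed of pepper_mill above 0.6 m/s and contact force between the fingers and pepper_mill below 0.05 N) or (linear speed of salt_shaker above 0.6 m/s and contact force between the fingers and salt_shaker below 0.05 N) or (linear speed of spice_jar above 0.6 m/s and contact force between the fingers and spice_jar below 0.05 N)).
It fails at once if the tin or the timer is moved by more than 20 mm (distance of any of tin, timer from where it was at the start of the episode above 0.02 m).
It also fails if it takes over 110 s, if anything falls off the work surface, if the arm or the gripper's body presses on something with over 40 N, if the wrist force passes 120 N, or if a joint passes its speed limit or range.

### The arm

A 6-joint arm with a two-finger parallel gripper is mounted at the origin on the work surface; the furniture and walls round the work are solid. World frame = base frame: x ahead of the robot, y to its left, z up, the work surface at z = 0. Lengths are in mm, angles in degrees, forces in N, time in s.
With the tool pointing down it reaches from about 350 to 850 mm from the base axis. Payload 8.1 kg.
Tool frame: the origin (TCP) lies at the very end of the fingers, on their centre line; the grasp point (between the pads) lies r.tcp_to_grasp behind it (r.tcp_to_grasp is the distance from the TCP to the grasp point, in mm); z points along the fingers, y is the line along which they close (so a half turn about z gives the same grasp; the last joint's range is limited). The gripper opens to 85 mm and grips with 20 to 120 N. Pads are 22 mm wide; open, the fingers measure 114 mm over their backs; the gripper's body (76 mm by 85 mm) begins 54 mm behind the grasp point. The pads swing forward as they close: fully open they stand 13 mm farther back than shut.
Start: joints at [60.768, 7.471, 85.268, -0, 87.261, -4.893], TCP at [247.263, 546.687, 231.292] pointing down, gripper open.
Joint ranges: [-169.43, 169.43], [-51.17, 129.36], [1.28, 143.12], [-76.62, 256.62], [0, 156.53], [-152.29, 152.29]. Speed limits (degrees/s): [136.94, 136.94, 159.86, 180, 180, 180].

### API

Orientations are given as [roll, pitch, yaw] about the fixed x, y, z axes, in that order (R = Rz(yaw) Ry(pitch) Rx(roll)).
In Python, from bench import sense, viewer, order, r gives the robot as it stands.
- The arm moves only by the tool carry_out, never from a script. Its argument "increments" is one flat list of numbers, 7 for each row, row after row: the shift along the tool's x, y, z as a fraction of full scale, then the turn, a rotation vector about the tool's x, y, z as a fraction of full scale, then the opening, from -1 (shut) to 1 (fully open). A call has exactly 10 rows; each row is the pose to reach, as a shift and turn from the pose commanded when the call began, along the tool's axes at that moment, turning the shorter way round; what a row does not reach only later rows make up. Full scale, the value 1, is 400 mm for a shift and 2 pi rad for a turn. A row lasts 1/8 s, in which the tool goes at most 62.5 mm and 10.7 degrees, less where a joint would pass 70% of its speed; a pose out of reach is approached as far as the arm can. A call with a number of a shift or a turn outside -1 to 1 is refused whole. A call with a gripper value outside its range is refused whole. The fingers move at their own pace and stop on an object; "force" is the grip in N (left out, the last holds). Time passes only in rows, so rows that repeat a pose let the fingers close, or fill a call up. It gives the time, the measured TCP pose, the force, the opening and the grip force at its end, in the units of the state.
- sense(): the state, without advancing time (a new reading comes with each control period).
- viewer.snapshot(name): name is "scene" or "top" or "wrist"; returns the picture (384x512x3 uint8, red, green, blue); there is no depth.
- viewer.get_calibration(name): a dict with "fx", "fy", "cx", "cy" (pixels), "R" (3x3) and "t" (3): a world point X has camera coordinates R X + t. Camera axes: x right, y down, z forward; pixel columns grow to the right and rows downward; lengths in mm; the calibration is good to about 2 mm. The wrist camera is an equidistant fisheye: a pixel r from the principal point sees the ray r / f radians off the axis. A picture is of the moment at which its call begins: read the wrist's pose just before it. get_calibration takes no time and is no camera call; for the wrist camera it gives the pose at the moment of the call.
- order.hand_in(): hands the job in; it is judged then, once.
The state is a dict: "time": time; "joint_pos": joint angles; "qd": joint speeds; "joint_efforts": joint torques, N m; "tool_pos": TCP position; "tcp_rot": TCP orientation; "ft_force": force on the tool from outside, world axes, zero at the start; "wrist_torque": the same for the moment, N m; "finger_gap": finger opening in mm; "grip_force": force on a finger pad.
Only numpy, scipy, OpenCV 4.12 (cv2) and the standard library are available. Lean on these libraries where they do the work, as an engineer would, in place of code of your own. Each camera call takes 0.05 s, during which the arm holds its last target. There are 200 camera calls.

## Working session

There is one attempt and no reset: what is moved stays moved. The work goes in short steps, Python scripts to look and compute and a tool call to move; the robot and the scene stay as the last step left them, time stands still between calls to the robot, and variables do not carry over. Pictures are saved under pics/ and viewed, at most 14 in all, crops included, and the job is handed in when it is done.

Besides the shell and the picture viewer there is one more tool, called after "Request:" as name(argument=value, ...) on one line, values as JSON. carry_out: Moves the arm, as the interface text tells. Its arguments: {"type":"object","properties":{"increments":{"type":"array"},"force":{"type":"number"}},"required":["increments"]}

```bash
mkdir -p pics; ls; python3 - <<'E'
from bench import sense, viewer, r
import cv2
s=sense();print(s['time'],s['tool_pos'],s['tcp_rot'],s['finger_gap'],r.tcp_to_grasp)
for n in('top','scene'):
    cv2.imwrite(f'pics/{n}0.png',cv2.resize(viewer.snapshot(n)[:,:,::-1],(800,600),interpolation=cv2.INTER_CUBIC))
    c=viewer.get_calibration(n);print(n,c)
E
```

```text
pics
0.0 [246.99641747 546.19531134 230.25425063] [-1.79895165e+02 -8.55560379e-03  1.55660558e+02] 85.48449966806517 18.700000000000003
top {'fx': 451.7299798966657, 'fy': 451.7299798966657, 'cx': 249.2876067296558, 'cy': 192.077965506065, 'R': array([[ 0.15965431, -0.98716684,  0.00348375],
       [-0.96332075, -0.15656683, -0.21794488],
       [ 0.2156934 ,  0.03143987, -0.97595486]]), 't': array([ -57.1893926 ,  478.58169662, 1464.58347728])}
scene {'fx': 494.57602258973554, 'fy': 494.57602258973554, 'cx': 258.04212767638285, 'cy': 192.23639067024803, 'R': array([[ 0.46998355, -0.88254501, -0.01515812],
       [-0.37966038, -0.18661852, -0.9061079 ],
       [ 0.79685222,  0.43161075, -0.42277501]]), 't': array([-194.52636641,  239.99620262, 1204.56701218])}
```

View pics/top0.png

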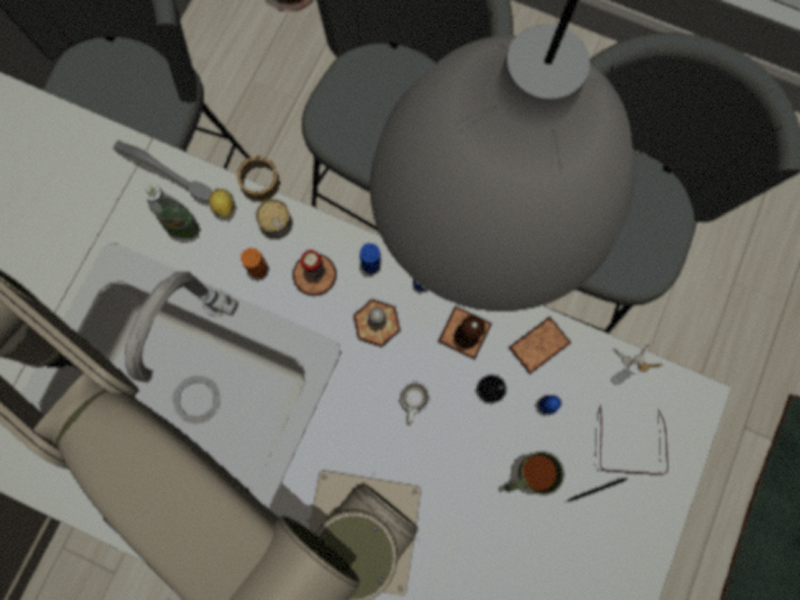

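View pics/scene0.png

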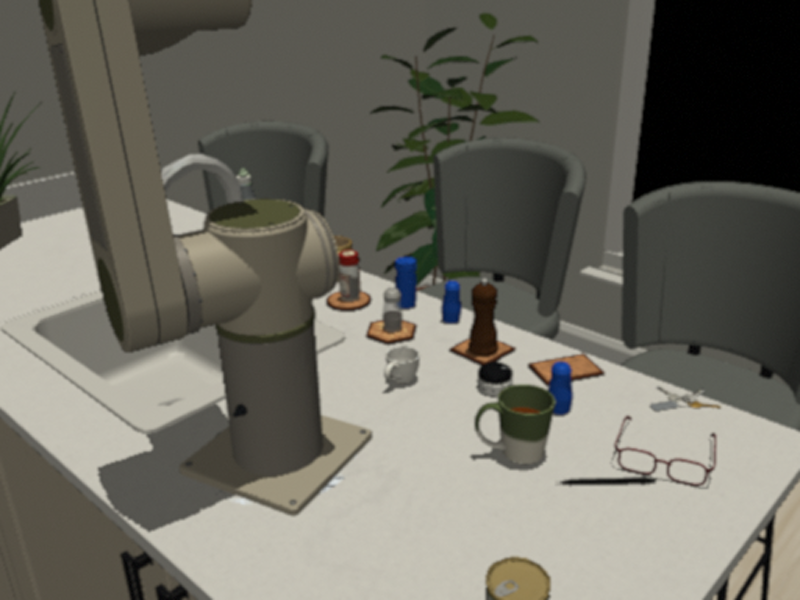

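The top view shows the red-lidded jar at (311,262) on the round coaster, with orange (254,263) and blue (370,258) look-alikes. The grey salt shaker is at (377,317) on the hexagon, with blue look-alikes at (420,283) and (548,404). The mill is at (467,330) on the square and the empty mat is at (540,344). The timer is at (491,389) and the tin at (273,217). I'll crop closer to measure these.

```bash
cat > h.py <<'E'
from bench import sense, viewer, order, r
import numpy as np, cv2
from scipy.spatial.transform import Rotation as Ro
def proj(n,P,c=None):
    c=c or viewer.get_calibration(n);q=np.atleast_2d(P)@c['R'].T+c['t']
    if n=='wrist':
        rr=np.hypot(q[:,0],q[:,1]);th=np.arctan2(rr,q[:,2]);k=np.where(rr>1e-9,th/np.maximum(rr,1e-9),0)
        return np.c_[c['cx']+c['fx']*k*q[:,0],c['cy']+c['fy']*k*q[:,1]]
    return np.c_[c['fx']*q[:,0]/q[:,2]+c['cx'],c['fy']*q[:,1]/q[:,2]+c['cy']]
def ray(n,u,v,c=None):
    c=c or viewer.get_calibration(n);a=np.array([(u-c['cx'])/c['fx'],(v-c['cy'])/c['fy']])
    if n=='wrist':
        t=np.linalg.norm(a);d=np.r_[a/max(t,1e-9)*np.sin(t),np.cos(t)]
    else: d=np.r_[a,1]
    return -c['R'].T@c['t'], c['R'].T@d
def atz(n,u,v,z,c=None):
    o,d=ray(n,u,v,c);return o+d*(z-o[2])/d[2]
def crop(n,x0,y0,w,h,k,name,im=None):
    im=viewer.snapshot(n) if im is None else im
    cv2.imwrite('pics/'+name,cv2.resize(im[y0:y0+h,x0:x0+w,::-1],None,fx=k,fy=k,interpolation=cv2.INTER_CUBIC))
E
python3 - <<'E'
from h import *
crop('top',150,110,228,150,3.5,'topc.png')
for n,u,v,z in [('round',314,273,8),('hex',377,323,8),('sq',465,332,8),('mat',540,344,8),('jar top',311,259,106),('salt top',376,315,90),('mill knob',472,323,150),('tin',273,214,58),('timer',491,387,44),('tapfoot',225,302,0),('orange',253,260,106),('bluejar',370,252,106),('bluesalt2',548,402,80)]:
    print(n,atz('top',u/1.5625,v/1.5625,z).round(0))
print(viewer.get_calibration('wrist'))
E
```

```text
round [526. 198.   8.]
hex [436.  41.   8.]
sq [ 447. -153.    8.]
mat [ 447. -319.    8.]
jar top [531. 195. 106.]
salt top [437.  42.  90.]
mill knob [ 440. -153.  150.]
tin [631. 304.  58.]
timer [ 333. -220.   44.]
tapfoot [430. 382.   0.]
orange [509. 315. 106.]
bluejar [566.  76. 106.]
bluesalt2 [ 317. -335.   80.]
{'fx': 297.3186396354542, 'fy': 297.3186396354542, 'cx': 252.87398797493537, 'cy': 192.17669451828985, 'R': array([[ 0.41137046,  0.91146294, -0.00310599],
       [ 0.87361471, -0.39331199,  0.28653625],
       [ 0.25994555, -0.12058599, -0.95806437]]), 't': array([-599.74699947,  -38.61629012,  380.43672312])}
```

View pics/topc.png

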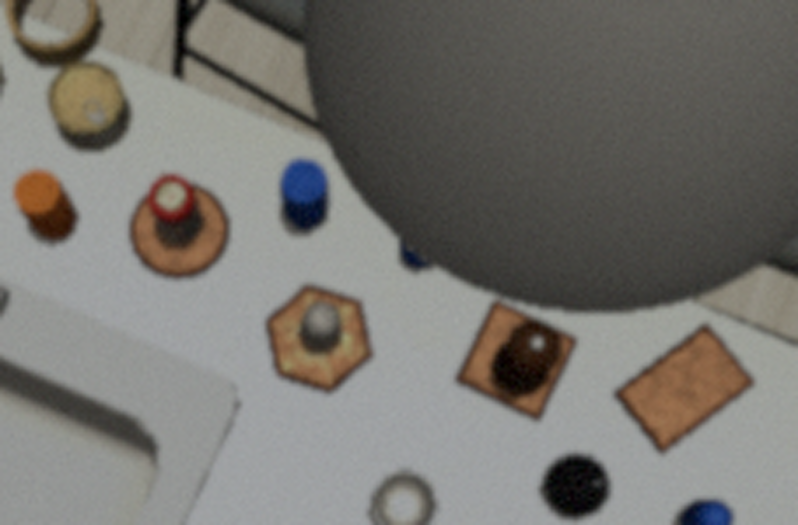

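```bash
python3 - <<'E'
from h import *
f=lambda u,v:(150+u/3.5,110+v/3.5)
for n,u,v,z in [('round',179.5,229.5,6),('hex',320,337.7,7),('sq',518.3,360.5,7),('mat',684.5,388,7),('jar top',172,198,106),('jar coaster-z',172,198,114),('salt capmid',322,318,85),('mill knob',538.5,341,156),('tin',87,98,58),('timer',575,484,44),('creamer',404,500,40),('bluesalt',415,262,20),('bluejar',304,186,106),('orange',39,192,106)]:
    print(n,atz('top',*f(u,v),z).round(1))
for n,u,v in [('spout a',185,275),('spout b',140,330),('spout tip',140,375)]:
    print(n,[atz('top',u/1.5625,v/1.5625,z).round(0) for z in(360,250)])
sq=[atz('top',*f(u,v),7)[:2] for u,v in [(500,302),(575,342),(539,418),(459,380)]]
print('side',[np.linalg.norm(sq[i]-sq[i-1]).round(1) for i in range(4)])
c=viewer.get_calibration('wrist');s=sense();R=Ro.from_euler('xyz',s['tcp_rot'],degrees=True).as_matrix()
print('cam in tool',R.T@(-c['R'].T@c['t']-s['tool_pos']),R.T@c['R'].T)
E
```

```text
round [523.3 196.6   6. ]
hex [437.3  40.2   7. ]
sq [ 446.  -155.3    7. ]
mat [ 445.  -319.2    7. ]
jar top [528.  194.4 106. ]
jar coaster-z [525.9 193.2 114. ]
salt capmid [441.6  37.9  85. ]
mill knob [ 437.8 -158.1  156. ]
tin [627.4 302.9  58. ]
timer [ 330.8 -220.9   44. ]
creamer [290.7 -64.6  40. ]
bluesalt [524.7 -40.3  20. ]
bluejar [559.4  74.3 106. ]
orange [513.8 318.5 106. ]
spout a [array([401., 364., 360.]), array([424., 400., 250.])]
spout b [array([295., 417., 360.]), array([308., 459., 250.])]
spout tip [array([221., 399., 360.]), array([227., 439., 250.])]
side [np.float64(88.4), np.float64(83.2), np.float64(83.9), np.float64(85.7)]
cam in tool [  72.47246041    1.07157331 -143.20878163] [[ 8.44072126e-04 -9.58028523e-01 -2.86671653e-01]
 [ 9.99998291e-01  1.28022626e-03 -1.33400909e-03]
 [ 1.64502334e-03 -2.86670037e-01  9.58027966e-01]]
```

Request:
carry_out(increments=[0, 0, -0.25, 0, 0, 0, 1, 0, 0, -0.5, 0, 0, 0, 1, 0, 0, -0.55, 0, 0, 0, 1, 0, 0, -0.55, 0, 0, 0, 1, -0.1, -0.1, -0.55, 0, 0, 0, 1, -0.2, -0.21, -0.55, 0, 0, 0, 1, -0.3, -0.315, -0.55, 0, 0, 0, 1, -0.4, -0.42, -0.55, 0, 0, 0, 1, -0.5, -0.525, -0.55, 0, 0, 0, 1, -0.6, -0.63, -0.55, 0, 0, 0, 1], force=30)

```text
time: 1.4
tool_pos: [362.2, 216.4, 451.1]
tcp_rot: [-180.0, 0.0, 155.7]
ft_force: [0.8, -0.4, 0.3]
finger_gap: 85.5
grip_force: 0.0
```

Request:
carry_out(increments=[-0.08, -0.07, 0.02, 0, 0, 0, 1, -0.18, -0.16, 0.1, 0, 0, 0, 1, -0.27, -0.25, 0.2, 0, 0, 0, 1, -0.355, -0.325, 0.3, 0, 0, 0, 1, -0.355, -0.325, 0.42, 0, 0, 0, 1, -0.355, -0.325, 0.5, 0, 0, 0, 1, -0.355, -0.325, 0.5, 0, 0, 0, 1, -0.355, -0.325, 0.5, 0, 0, 0, 1, -0.355, -0.325, 0.5, 0, 0, 0, 1, -0.355, -0.325, 0.5, 0, 0, 0, 1])

```text
time: 2.65
tool_pos: [438.6, 41.3, 252.7]
tcp_rot: [179.9, 0.1, 155.7]
ft_force: [-0.1, -0.5, -0.2]
finger_gap: 85.5
grip_force: 0.0
```

```bash
python3 - <<'E'
from h import *
c=viewer.get_calibration('wrist');im=viewer.snapshot('wrist');np.savez('w1.npz',im=im,R=c['R'],t=c['t']);print(sense()['tool_pos'])
for p in [[438,39,8],[438,39,98],[446,-155,8],[446,-155,158],[524,196,8],[526,194,114],[445,-319,8]]:print(p,proj('wrist',p,c).round(0))
crop('wrist',0,0,512,384,1.5625,'w1.png',im)
E
```

```text
[438.40690205  41.33543963 252.40049618]
[438, 39, 8] [[251. 161.]]
[438, 39, 98] [[250. 177.]]
[446, -155, 8] [[134. 220.]]
[446, -155, 158] [[ 86. 272.]]
[524, 196, 8] [[377. 172.]]
[526, 194, 114] [[411. 196.]]
[445, -319, 8] [[ 65. 253.]]
```

View pics/w1.png

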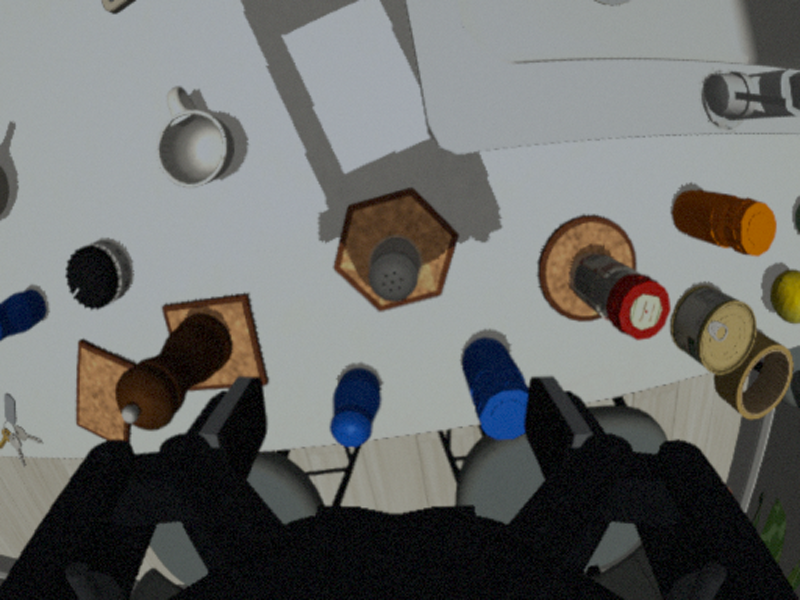

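```bash
python3 - <<'E'
from h import *
c=viewer.get_calibration('wrist')
for n,u,v,z in [('hex',396.3,250.5,8),('hexcorn',412,190,8),('hexcorn2',382,308,8),('salt',394,278,98),('round',587,268,7),('jar',643,312,114),('knob',130,413,158),('sqc',215.5,344,8),('sqA',165,306,8),('sqB',247,295,8),('sqC',265,381,8),('bluesalt top',351,430,90),('bluejar',502,415,106)]:
    print(n,atz('wrist',u/1.5625,v/1.5625,z,c).round(1))
E
```

```text
hex [439.   42.9   8. ]
hexcorn [397.6  75.8   8. ]
hexcorn2 [480.5  10.5   8. ]
salt [439.8  40.7  98. ]
round [522.7 195.1   7. ]
jar [529.5 193.1 114. ]
knob [ 436.6 -152.3  158. ]
sqc [ 448.2 -149.4    8. ]
sqA [ 393.7 -178.7    8. ]
sqB [419.5 -95.5   8. ]
sqC [ 501.1 -122.7    8. ]
bluesalt top [537.9 -40.2  90. ]
bluejar [564.1  71.4 106. ]
```

Request:
carry_out(increments=[-0.005, 0, 0.12, 0, 0, 0, 1, -0.005, 0, 0.26, 0, 0, 0, 1, -0.005, 0, 0.38, 0, 0, 0, 1, -0.005, 0, 0.46, 0, 0, 0, 1, -0.005, 0, 0.51, 0, 0, 0, 1, -0.005, 0, 0.52, 0, 0, 0, 1, -0.005, 0, 0.52, 0, 0, 0, -1, -0.005, 0, 0.52, 0, 0, 0, -1, -0.005, 0, 0.52, 0, 0, 0, -1, -0.005, 0, 0.52, 0, 0, 0, -1], force=30)

```text
time: 3.95
tool_pos: [440.8, 40.0, 44.8]
tcp_rot: [180.0, 0.1, 155.7]
ft_force: [-0.9, -1.4, 5.8]
finger_gap: 37.5
grip_force: 29.6
```

```bash
python3 - <<'E'
from h import *
print(sense()['finger_gap'],sense()['grip_force'])
crop('wrist',120,100,280,210,2.8,'w2.png')
E
```

```text
37.49353087564825 29.64773422339931
```

View pics/w2.png

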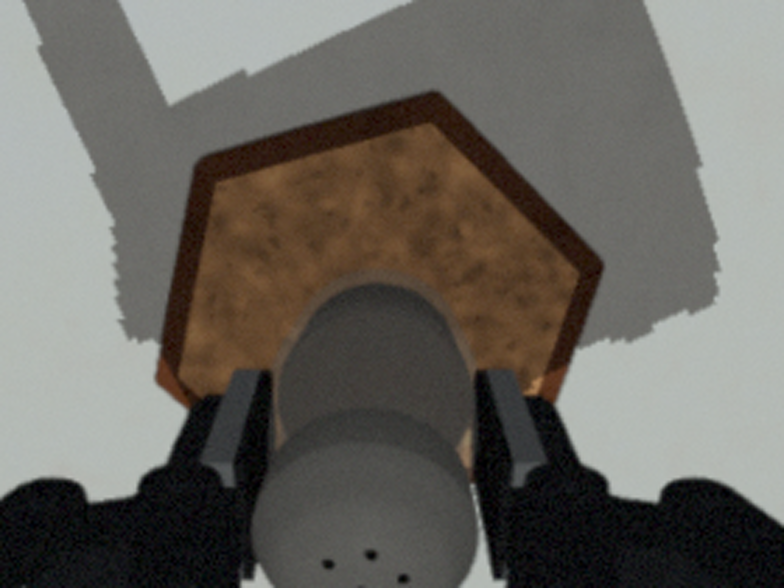

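Both pads flank the glass at about (250,420) and (500,420), but the 37.5 mm gap is below the 44 mm body diameter. The contact is probably near the shoulder, so I'll regrip 8 mm lower.

Request:
carry_out(increments=[0, 0, 0, 0, 0, 0, 0, 0, 0, 0, 0, 0, 0, 0, 0, 0, 0.01, 0, 0, 0, 0, 0, 0, 0.02, 0, 0, 0, 0, 0, 0, 0.02, 0, 0, 0, -0.2, 0, 0, 0.02, 0, 0, 0, -1, 0, 0, 0.02, 0, 0, 0, -1, 0, 0, 0.02, 0, 0, 0, -1, 0, 0, 0.02, 0, 0, 0, -1, 0, 0, 0.02, 0, 0, 0, -1], force=30)

```text
time: 5.25
tool_pos: [439.8, 40.4, 35.3]
tcp_rot: [180.0, 0.0, 155.7]
ft_force: [0.4, 2.1, 1.6]
finger_gap: 40.3
grip_force: 30.1
```

Request:
carry_out(increments=[0, 0, -0.04, 0, 0, 0, -1, 0, 0, -0.15, 0, 0, 0, -1, 0, 0, -0.28, 0, 0, 0, -1, 0, 0, -0.39, 0, 0, 0, -1, -0.02, -0.04, -0.45, 0, 0, 0, -1, -0.07, -0.15, -0.46, 0, 0, 0, -1, -0.13, -0.28, -0.46, 0, 0, 0, -1, -0.19, -0.406, -0.46, 0, 0, 0, -1, -0.25, -0.535, -0.46, 0, 0, 0, -1, -0.3, -0.64, -0.46, 0, 0, 0, -1])

```text
time: 6.5
tool_pos: [442.7, -244.5, 220.1]
tcp_rot: [-180.0, -0.0, 155.6]
ft_force: [0.4, -0.3, -0.7]
finger_gap: 40.4
grip_force: 30.5
```

Request:
carry_out(increments=[-0.05, -0.1, 0, 0, 0, 0, -1, -0.08, -0.17, 0.05, 0, 0, 0, -1, -0.08, -0.17, 0.17, 0, 0, 0, -1, -0.08, -0.17, 0.29, 0, 0, 0, -1, -0.08, -0.17, 0.39, 0, 0, 0, -1, -0.08, -0.17, 0.435, 0, 0, 0, -1, -0.08, -0.17, 0.45, 0, 0, 0, -1, -0.08, -0.17, 0.457, 0, 0, 0, -1, -0.08, -0.17, 0.46, 0, 0, 0, -1, -0.08, -0.17, 0.46, 0, 0, 0, -1])

```text
time: 7.75
tool_pos: [445.3, -318.0, 36.4]
tcp_rot: [-180.0, 0.1, 155.7]
ft_force: [-0.7, -0.2, -0.4]
finger_gap: 40.3
grip_force: 30.5
```

Request:
carry_out(increments=[0, 0, 0.005, 0, 0, 0, -1, 0, 0, 0.005, 0, 0, 0, 0, 0, 0, 0.005, 0, 0, 0, 0.6, 0, 0, 0.005, 0, 0, 0, 1, 0, 0, -0.02, 0, 0, 0, 1, 0, 0, -0.14, 0, 0, 0, 1, 0, 0, -0.29, 0, 0, 0, 1, 0, 0, -0.44, 0, 0, 0, 1, 0, 0, -0.55, 0, 0, 0, 1, 0, 0, -0.56, 0, 0, 0, 1])

```text
time: 9.0
tool_pos: [446.3, -318.9, 265.1]
tcp_rot: [-179.9, 0.5, 155.7]
ft_force: [0.2, -0.1, -0.5]
finger_gap: 85.3
grip_force: 0.0
```

```bash
python3 - <<'E'
from h import *
c=viewer.get_calibration('wrist')
for p in [[445,-319,8],[445,-319,98],[447,-152,8],[437,-154,158],]:print(p,(proj('wrist',p,c)*1.5625).round(0))
print(sense()['tool_pos'])
crop('wrist',0,0,512,384,1.5625,'w3.png')
E
```

```text
[445, -319, 8] [[395. 245.]]
[445, -319, 98] [[394. 268.]]
[447, -152, 8] [[567. 174.]]
[437, -154, 158] [[645. 170.]]
[ 446.34907998 -318.91006522  265.10326281]
```

View pics/w3.png

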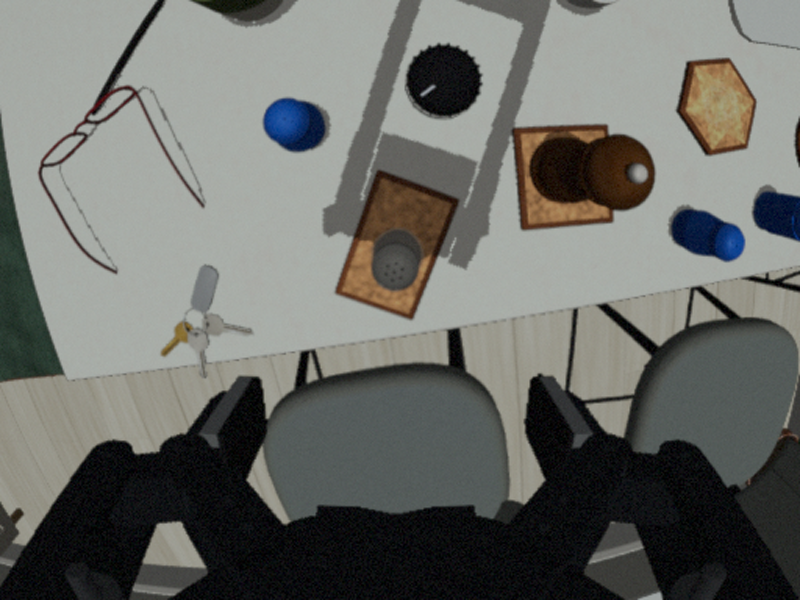

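Request:
carry_out(increments=[0.03, 0.1, 0, 0, 0, 0, 1, 0.07, 0.24, 0, 0, 0, 0, 1, 0.11, 0.38, 0, 0, 0, 0, 1, 0.15, 0.52, 0, 0, 0, 0, 1, 0.19, 0.66, 0, 0, 0, 0, 1, 0.23, 0.8, 0, 0, 0, 0, 1, 0.28, 0.94, 0, 0, 0, 0, 1, 0.32, 1, 0.05, 0, 0, 0, 1, 0.34, 1, 0.12, 0, 0, 0, 1, 0.34, 1, 0.2, 0, 0, 0, 1])

```text
time: 10.3
tool_pos: [484.3, 103.8, 177.0]
tcp_rot: [-179.9, -0.1, 155.8]
ft_force: [-0.2, -0.6, -0.3]
finger_gap: 85.5
grip_force: 0.0
```

```bash
python3 - <<'E'
from h import *
print(sense()['tool_pos'],sense()['tcp_rot'])
c=viewer.get_calibration('wrist');print((proj('wrist',[[528,194,114],[523.5,196,8],[438.5,41.5,8]],c)*1.5625).round(0))
crop('wrist',0,0,512,384,1.5625,'w4.png')
E
```

```text
[484.25808523 103.7839472  177.00245154] [-1.79938516e+02 -1.06267748e-01  1.55755993e+02]
[[593. 327.]
 [536. 270.]
 [286. 249.]]
```

View pics/w4.png

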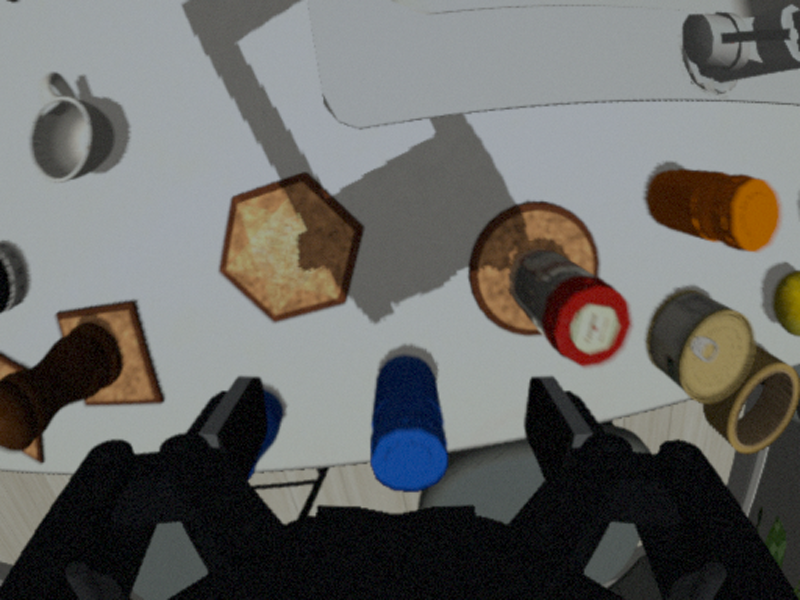

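```bash
python3 - <<'E'
from h import *
c=viewer.get_calibration('wrist')
for n,u,v,z in [('hex',290.7,249.8,8),('round',534.5,268,7),('jar',595,326,114)]:
    print(n,atz('wrist',u/1.5625,v/1.5625,z,c).round(1))
E
```

```text
hex [436.2  45.2   8. ]
round [516.8 194.    7. ]
jar [522.2 192.8 114. ]
```

```bash
python3 - <<'E'
from h import *
s=sense();print(s['tool_pos'],s['tcp_rot'],s['qd'])
E
```

```text
[481.73012744 103.14365828 171.83235628] [-179.7340659    -0.44894964  155.72082685] [-6.54430730e-01  3.51801350e-01 -6.06462899e-01  1.83237520e-03
  5.59507863e+00 -1.24406587e-01]
```

Request:
carry_out(increments=[0, 0.12, 0, 0, 0, 0, 1, -0.0025, 0.22, 0, 0, 0, 0, 1, -0.0025, 0.2525, 0.03, 0, 0, 0, 1, -0.0025, 0.2525, 0.11, 0, 0, 0, 1, -0.0025, 0.2525, 0.2, 0, 0, 0, 1, -0.0025, 0.2525, 0.24, 0, 0, 0, 1, -0.0025, 0.2525, 0.25, 0, 0, 0, 1, -0.0025, 0.2525, 0.25, 0, 0, 0, 0, -0.0025, 0.2525, 0.25, 0, 0, 0, -1, -0.0025, 0.2525, 0.25, 0, 0, 0, -1])

```text
time: 11.6
tool_pos: [529.2, 194.8, 81.0]
tcp_rot: [179.9, 0.1, 155.7]
ft_force: [-0.8, -1.7, 5.7]
finger_gap: 43.8
grip_force: 30.5
```

Request:
carry_out(increments=[0, 0, 0, 0, 0, 0, -1, 0, 0, 0, 0, 0, 0, -1, 0, 0, 0, 0, 0, 0, -1, 0, 0, 0, 0, 0, 0, -1, 0, 0, -0.01, 0, 0, 0, -1, 0, 0, -0.03, 0, 0, 0, -1, 0, 0, -0.06, 0, 0, 0, -1, 0, 0, -0.1, 0, 0, 0, -1, 0, 0, -0.125, 0, 0, 0, -1, 0, 0, -0.125, 0, 0, 0, -1])

```text
time: 12.85
tool_pos: [529.1, 194.9, 130.9]
tcp_rot: [179.9, 0.1, 155.7]
ft_force: [0.1, -0.3, -1.1]
finger_gap: 43.4
grip_force: 30.7
```

```bash
python3 - <<'E'
from h import *
s=sense();print(s['tool_pos'],s['tcp_rot'])
c=viewer.get_calibration('wrist');print((proj('wrist',[[523.5,196,8],[439,42.5,8]],c)*1.5625).round(0))
crop('wrist',0,0,512,384,1.5625,'w5.png')
E
```

```text
[529.10602275 194.91303638 130.93203794] [1.79901509e+02 1.17715208e-01 1.55661656e+02]
[[391. 279.]
 [126. 261.]]
```

View pics/w5.png

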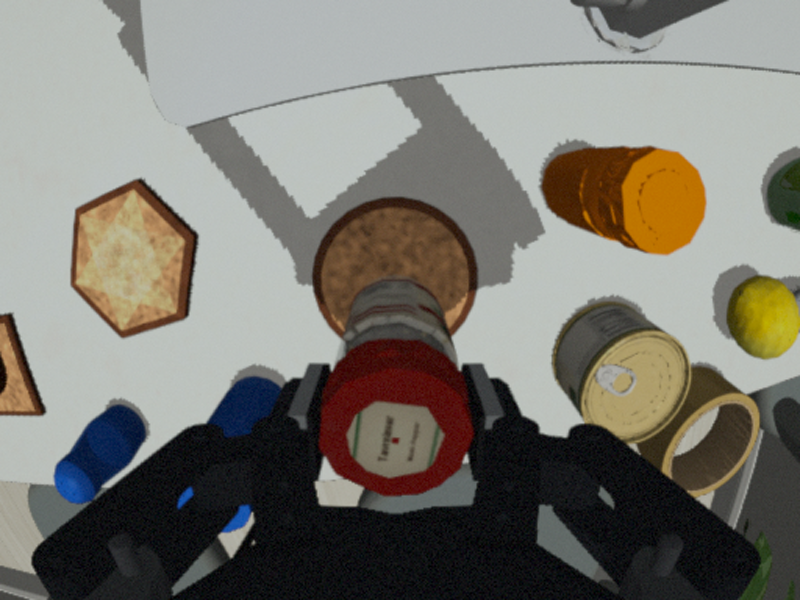

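Request:
carry_out(increments=[0.005, -0.05, 0, 0, 0, 0, -1, 0.015, -0.14, 0, 0, 0, 0, -1, 0.027, -0.25, 0, 0, 0, 0, -1, 0.038, -0.35, 0, 0, 0, 0, -1, 0.045, -0.41, 0, 0, 0, 0, -1, 0.048, -0.437, 0, 0, 0, 0, -1, 0.048, -0.437, 0, 0, 0, 0, -1, 0.048, -0.437, 0, 0, 0, 0, -1, 0.048, -0.437, 0, 0, 0, 0, -1, 0.048, -0.437, 0, 0, 0, 0, -1])

```text
time: 14.15
tool_pos: [438.7, 43.7, 129.2]
tcp_rot: [-180.0, -0.0, 155.7]
ft_force: [0.1, -0.3, -1.1]
finger_gap: 43.5
grip_force: 30.9
```

```bash
python3 - <<'E'
from h import *
s=sense();print(s['tool_pos'],s['tcp_rot'])
c=viewer.get_calibration('wrist');t=s['tool_pos'];a=[t[0],t[1]]
print((proj('wrist',[[439.5,43.5,8],[523.5,196.5,8],a+[164],a+[120],a+[58]],c)).round(1))
im=viewer.snapshot('wrist');np.savez('w6.npz',im=im,R=c['R'],t=c['t'],**{k:c[k] for k in('fx','fy','cx','cy')})
crop('wrist',120,90,272,204,2.9,'w6.png',im)
E
```

```text
[438.72987066  43.73004547 129.22353948] [-1.79998590e+02 -1.38050501e-02  1.55703040e+02]
[[252.2 186.1]
 [418.7 199.5]
 [250.7 280.9]
 [251.3 237.7]
 [251.8 202.6]]
```

View pics/w6.png

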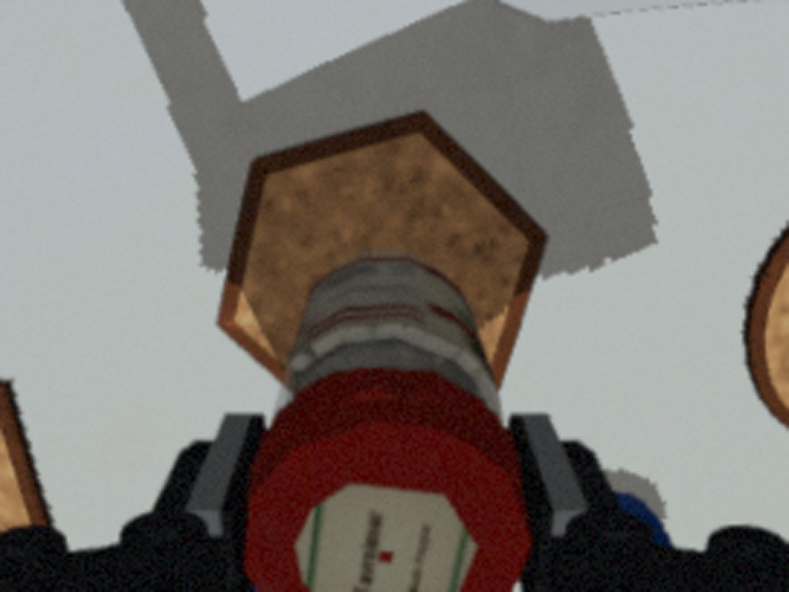

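```bash
cat >> h.py <<'E'
E
python3 - <<'E'
from h import *
c=dict(np.load('w6.npz'))
du=2.2
C=[atz('wrist',120+u/2.9-du,90+v/2.9,8,c)[:2] for u,v in [(422,111),(546,238),(219,322),(252,158)]]
A,B,E,F=C;print(np.round(C,1),'BE',np.linalg.norm(B-E),'mid',(B+E)/2)
from scipy.optimize import least_squares
def f(p):
    k=np.array([0,-1,2,1]);th=p[2]+k*np.pi/3
    P=np.c_[p[0]+56*np.cos(th),p[1]+56*np.sin(th)];return (P-np.array(C)).ravel()
best=min((least_squares(f,[439,42,a]) for a in np.arange(0,6.3,.5)),key=lambda r:r.cost);print(best.x,best.cost,best.fun.round(1))
# earlier estimates, corrected
E
```

```text
[[395.   74.3]
 [447.5  94.2]
 [429.9 -13.6]
 [386.4  20.5]] BE 109.26383547775436 mid [438.70029053  40.33754112]
[438.63912576  40.04972696   2.45984409] 2.632859032126088 [ 0.1  1.  -0.1  1.1 -0.  -1.7 -0.  -0.4]
```

Request:
carry_out(increments=[-0.003, -0.008, 0, 0, 0, 0, -1, -0.003, -0.008, 0.04, 0, 0, 0, -1, -0.003, -0.008, 0.08, 0, 0, 0, -1, -0.003, -0.008, 0.105, 0, 0, 0, -1, -0.003, -0.008, 0.118, 0, 0, 0, -1, -0.003, -0.008, 0.124, 0, 0, 0, -1, -0.003, -0.008, 0.127, 0, 0, 0, -1, -0.003, -0.008, 0.127, 0, 0, 0, -1, -0.003, -0.008, 0.127, 0, 0, 0, 0.3, -0.003, -0.008, 0.127, 0, 0, 0, 1])

```text
time: 15.45
tool_pos: [438.6, 39.9, 78.5]
tcp_rot: [180.0, 0.0, 155.7]
ft_force: [0.3, 0.1, -0.6]
finger_gap: 72.0
grip_force: 0.0
```

Request:
carry_out(increments=[0, 0, 0, 0, 0, 0, 1, 0, 0, -0.05, 0, 0, 0, 1, 0, 0, -0.18, 0, 0, 0, 1, 0, 0, -0.32, 0, 0, 0, 1, -0.03, -0.07, -0.39, 0, 0, 0, 1, -0.09, -0.2, -0.4, 0, 0, 0, 1, -0.15, -0.33, -0.4, 0, 0, 0, 1, -0.19, -0.42, -0.4, 0, 0, 0, 1, -0.2, -0.445, -0.4, 0, 0, 0, 1, -0.2, -0.445, -0.4, 0, 0, 0, 1])

```text
time: 16.7
tool_pos: [437.7, -155.3, 238.2]
tcp_rot: [180.0, -0.0, 155.6]
ft_force: [-1.1, -0.1, -0.5]
finger_gap: 85.5
grip_force: 0.0
```

Request:
carry_out(increments=[0, 0, 0, 0, 0, 0, 1, 0, 0, 0, 0, 0, 0, 1, 0, 0, 0, 0, 0, 0, 1, 0, 0, 0, 0, 0, 0, 1, 0, 0, 0, 0, 0, 0, 1, 0, 0, 0, 0, 0, 0, 1, 0, 0, 0, 0, 0, 0, 1, 0, 0, 0, 0, 0, 0, 1, 0, 0, 0, 0, 0, 0, 1, 0, 0, 0, 0, 0, 0, 1])

```text
time: 17.95
tool_pos: [437.9, -155.3, 238.5]
tcp_rot: [-180.0, 0.0, 155.7]
ft_force: [-1.0, -0.6, -0.3]
finger_gap: 85.2
grip_force: 0.0
```

```bash
python3 - <<'E'
from h import *
s=sense();print(s['tool_pos'],s['tcp_rot'])
c=viewer.get_calibration('wrist')
print((proj('wrist',[[446,-154,8],[438,-156,158],[438.6,40,114],[438.6,40,8]],c)*1.5625+[3.5,0]).round(0))
im=viewer.snapshot('wrist');np.savez('w7.npz',im=im,R=c['R'],t=c['t'],**{k:c[k] for k in('fx','fy','cx','cy')})
crop('wrist',0,0,512,384,1.5625,'w7.png',im)
E
```

```text
[ 437.92277917 -155.30484715  238.52204869] [-1.79999391e+02  4.63331608e-03  1.55657902e+02]
[[403. 262.]
 [396. 311.]
 [675. 170.]
 [608. 166.]]
```

View pics/w7.png

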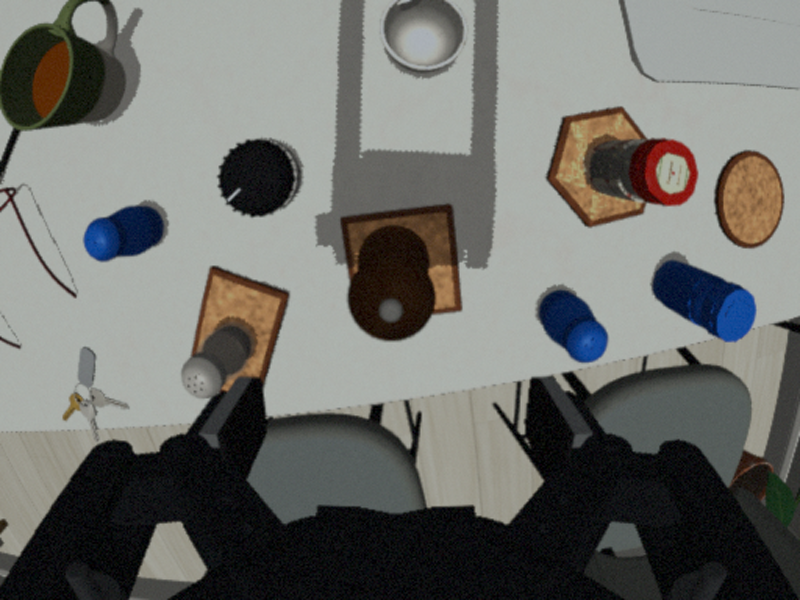

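Request:
carry_out(increments=[-0.0015, -0.0065, 0.06, 0, 0, 0, 1, -0.0015, -0.0065, 0.15, 0, 0, 0, 1, -0.0015, -0.0065, 0.24, 0, 0, 0, 1, -0.0015, -0.0065, 0.3, 0, 0, 0, 1, -0.0015, -0.0065, 0.3225, 0, 0, 0, 1, -0.0015, -0.0065, 0.3225, 0, 0, 0, 1, -0.0015, -0.0065, 0.3225, 0, 0, 0, 0, -0.0015, -0.0065, 0.3225, 0, 0, 0, -1, -0.0015, -0.0065, 0.3225, 0, 0, 0, -1, -0.0015, -0.0065, 0.3225, 0, 0, 0, -1], force=40)

```text
time: 19.25
tool_pos: [438.4, -158.5, 111.1]
tcp_rot: [-180.0, 0.2, 155.7]
ft_force: [-1.3, 0.2, 6.3]
finger_gap: 46.6
grip_force: 40.8
```

Request:
carry_out(increments=[0, 0, 0, 0, 0, 0, -1, 0, 0, -0.01, 0, 0, 0, -1, 0, 0, -0.04, 0, 0, 0, -1, 0, 0, -0.1, 0, 0, 0, -1, 0, 0, -0.18, 0, 0, 0, -1, 0, 0, -0.27, 0, 0, 0, -1, 0, 0, -0.34, 0, 0, 0, -1, 0, 0, -0.375, 0, 0, 0, -1, 0, 0, -0.375, 0, 0, 0, -1, 0, 0, -0.375, 0, 0, 0, -1])

```text
time: 20.5
tool_pos: [436.8, -157.6, 258.0]
tcp_rot: [180.0, -0.1, 155.7]
ft_force: [-0.1, 0.5, -2.7]
finger_gap: 46.5
grip_force: 41.4
```

Request:
carry_out(increments=[0.01, 0.05, 0, 0, 0, 0, -1, 0.03, 0.15, 0, 0, 0, 0, -1, 0.052, 0.28, 0, 0, 0, 0, -1, 0.077, 0.41, 0, 0, 0, 0, -1, 0.101, 0.54, 0, 0, 0, 0, -1, 0.125, 0.67, 0, 0, 0, 0, -1, 0.148, 0.79, 0, 0, 0, 0, -1, 0.162, 0.87, 0, 0, 0, 0, -1, 0.1675, 0.896, 0, 0, 0, 0, -1, 0.1675, 0.896, 0, 0, 0, 0, -1])

```text
time: 21.75
tool_pos: [523.5, 196.2, 258.2]
tcp_rot: [-179.9, -0.1, 155.7]
ft_force: [-0.7, -0.7, -2.2]
finger_gap: 46.4
grip_force: 41.8
```

Request:
carry_out(increments=[0, 0, 0.03, 0, 0, 0, -1, 0, 0, 0.1, 0, 0, 0, -1, 0, 0, 0.17, 0, 0, 0, -1, 0, 0, 0.22, 0, 0, 0, -1, 0, 0, 0.25, 0, 0, 0, -1, 0, 0, 0.25, 0, 0, 0, -1, 0, 0, 0.25, 0, 0, 0, -1, 0, 0, 0.25, 0, 0, 0, -1, 0, 0, 0.25, 0, 0, 0, -1, 0, 0, 0.25, 0, 0, 0, -1])

```text
time: 23.0
tool_pos: [524.2, 196.4, 159.8]
tcp_rot: [180.0, 0.0, 155.7]
ft_force: [-0.4, 0.3, -2.3]
finger_gap: 46.3
grip_force: 41.8
```

```bash
python3 - <<'E'
from h import *
s=sense();print(s['tool_pos'],s['tcp_rot'])
c=viewer.get_calibration('wrist');a=list(s['tool_pos'][:2])
print(proj('wrist',[[523.5,196.5,8],a+[208],a+[58]],c).round(1))
im=viewer.snapshot('wrist');np.savez('w8.npz',im=im,R=c['R'],t=c['t'],**{k:c[k] for k in('fx','fy','cx','cy')})
crop('wrist',120,120,272,204,2.9,'w8.png',im)
E
```

```text
[524.19146314 196.3811283  159.80500714] [1.79981665e+02 2.24701771e-02 1.55667690e+02]
[[252.  176.6]
 [250.5 299.5]
 [252.  191.2]]
```

View pics/w8.png

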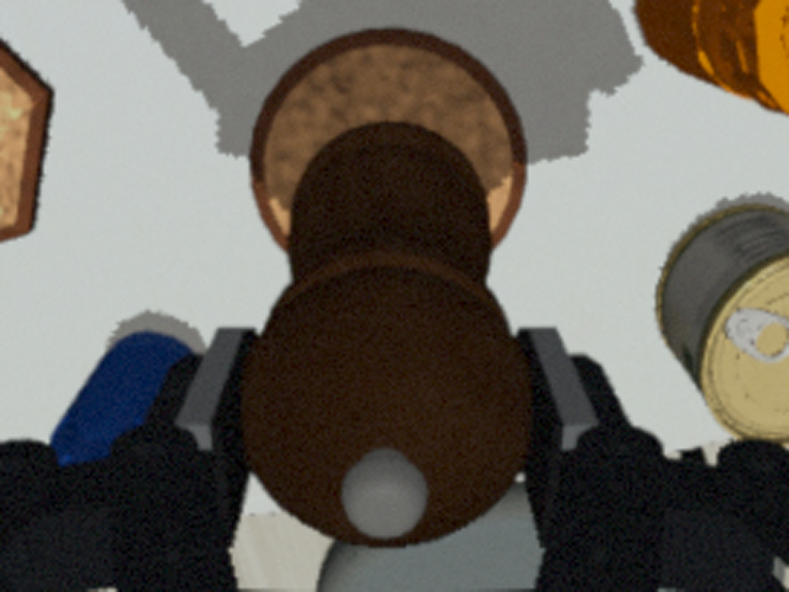

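Request:
carry_out(increments=[0.005, 0, 0, 0, 0, 0, -1, 0.005, 0, 0.04, 0, 0, 0, -1, 0.005, 0, 0.08, 0, 0, 0, -1, 0.005, 0, 0.105, 0, 0, 0, -1, 0.005, 0, 0.116, 0, 0, 0, -1, 0.005, 0, 0.122, 0, 0, 0, -1, 0.005, 0, 0.127, 0, 0, 0, -1, 0.005, 0, 0.127, 0, 0, 0, -1, 0.005, 0, 0.127, 0, 0, 0, 0.2, 0.005, 0, 0.127, 0, 0, 0, 1])

```text
time: 24.3
tool_pos: [522.6, 197.3, 109.1]
tcp_rot: [180.0, 0.0, 155.7]
ft_force: [0.3, -0.9, -0.4]
finger_gap: 68.1
grip_force: 0.0
```

Request:
carry_out(increments=[0, 0, 0, 0, 0, 0, 1, 0, 0, -0.04, 0, 0, 0, 1, 0, 0, -0.15, 0, 0, 0, 1, 0, 0, -0.28, 0, 0, 0, 1, 0, 0, -0.36, 0, 0, 0, 1, -0.02, -0.08, -0.38, 0, 0, 0, 1, -0.06, -0.2, -0.38, 0, 0, 0, 1, -0.1, -0.33, -0.38, 0, 0, 0, 1, -0.14, -0.46, -0.38, 0, 0, 0, 1, -0.18, -0.58, -0.38, 0, 0, 0, 1])

```text
time: 25.55
tool_pos: [491.9, -45.6, 262.2]
tcp_rot: [180.0, 0.1, 155.7]
ft_force: [0.4, 0.3, 0.2]
finger_gap: 85.4
grip_force: 0.0
```

Request:
carry_out(increments=[-0.03, -0.12, 0, 0, 0, 0, 1, -0.07, -0.26, 0, 0, 0, 0, 1, -0.11, -0.4, 0, 0, 0, 0, 1, -0.15, -0.53, 0, 0, 0, 0, 1, -0.172, -0.64, 0, 0, 0, 0, 1, -0.1765, -0.674, 0.05, 0, 0, 0, 1, -0.1765, -0.674, 0.16, 0, 0, 0, 1, -0.1765, -0.674, 0.26, 0, 0, 0, 1, -0.1765, -0.674, 0.3, 0, 0, 0, 1, -0.1765, -0.674, 0.3, 0, 0, 0, 1])

```text
time: 26.8
tool_pos: [445.1, -317.7, 140.0]
tcp_rot: [180.0, -0.1, 155.7]
ft_force: [0.5, -0.2, 0.5]
finger_gap: 85.3
grip_force: 0.0
```

```bash
python3 - <<'E'
from h import *
s=sense();print(s['tool_pos'],s['tcp_rot'])
c=viewer.get_calibration('wrist')
print((proj('wrist',[[445.5,-318.5,98],[446,-154,8]],c)*1.5625+[3.5,0]).round(1))
im=viewer.snapshot('wrist')
crop('wrist',0,0,512,384,1.5625,'w9.png',im)
E
```

```text
[ 445.07396688 -317.71193493  139.9588642 ] [ 1.79958092e+02 -1.17979616e-01  1.55699865e+02]
[[395.3 340.3]
 [631.5 186.4]]
```

View pics/w9.png

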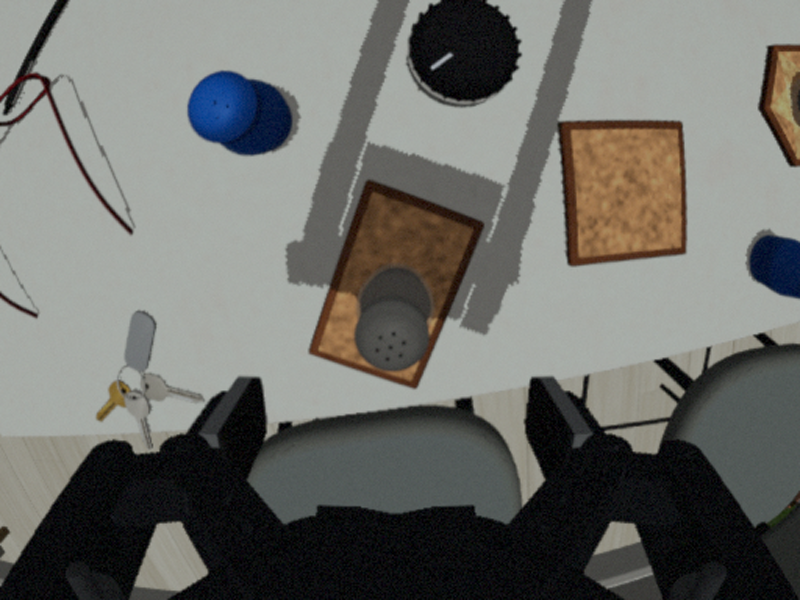

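Request:
carry_out(increments=[0, 0, 0.06, 0, 0, 0, 1, 0, 0, 0.14, 0, 0, 0, 1, 0, 0, 0.21, 0, 0, 0, 1, 0, 0, 0.25, 0, 0, 0, 1, 0, 0, 0.2625, 0, 0, 0, 1, 0, 0, 0.2625, 0, 0, 0, 0.2, 0, 0, 0.2625, 0, 0, 0, -1, 0, 0, 0.2625, 0, 0, 0, -1, 0, 0, 0.2625, 0, 0, 0, -1, 0, 0, 0.2625, 0, 0, 0, -1], force=30)

```text
time: 28.1
tool_pos: [446.4, -319.3, 37.3]
tcp_rot: [-180.0, 0.1, 155.7]
ft_force: [0.0, 0.4, 4.5]
finger_gap: 39.7
grip_force: 30.0
```

Request:
carry_out(increments=[0, 0, 0, 0, 0, 0, -1, 0, 0, -0.02, 0, 0, 0, -1, 0, 0, -0.08, 0, 0, 0, -1, 0.005, 0.01, -0.15, 0, 0, 0, -1, 0.03, 0.08, -0.19, 0, 0, 0, -1, 0.07, 0.18, -0.2, 0, 0, 0, -1, 0.11, 0.28, -0.2, 0, 0, 0, -1, 0.15, 0.35, -0.2, 0, 0, 0, -1, 0.166, 0.375, -0.2, 0, 0, 0, -1, 0.166, 0.375, -0.2, 0, 0, 0, -1])

```text
time: 29.35
tool_pos: [446.9, -154.6, 116.1]
tcp_rot: [-180.0, 0.0, 155.7]
ft_force: [-0.9, 0.1, -0.1]
finger_gap: 39.6
grip_force: 30.0
```

Request:
carry_out(increments=[0, 0, 0.02, 0, 0, 0, -1, 0, 0, 0.06, 0, 0, 0, -1, 0, 0, 0.1, 0, 0, 0, -1, 0, 0, 0.1, 0, 0, 0, -1, 0, 0, 0.1, 0, 0, 0, -1, 0, 0, 0.1, 0, 0, 0, -1, 0, 0, 0.1, 0, 0, 0, -1, 0, 0, 0.1, 0, 0, 0, -1, 0, 0, 0.1, 0, 0, 0, -1, 0, 0, 0.1, 0, 0, 0, -1])

```text
time: 30.6
tool_pos: [446.8, -154.6, 75.7]
tcp_rot: [-180.0, 0.0, 155.7]
ft_force: [0.3, -0.4, -1.2]
finger_gap: 39.3
grip_force: 30.0
```

```bash
python3 - <<'E'
from h import *
s=sense();print(s['tool_pos'],s['tcp_rot'])
c=viewer.get_calibration('wrist');a=list(s['tool_pos'][:2])
im=viewer.snapshot('wrist');np.savez('w10.npz',im=im,R=c['R'],t=c['t'],**{k:c[k] for k in('fx','fy','cx','cy')})
print((proj('wrist',[[446,-154,8],a+[130],a+[48]],c)+[2.2,0]-[120,70])*2.9)
crop('wrist',120,70,272,204,2.9,'w10.png',im)
E
```

```text
[ 446.75129773 -154.64227492   75.74032526] [-1.79998003e+02  2.66062529e-03  1.55666452e+02]
[[389.79158947 385.41955095]
 [384.18360012 693.05524666]
 [387.80701382 449.29607138]]
```

View pics/w10.png

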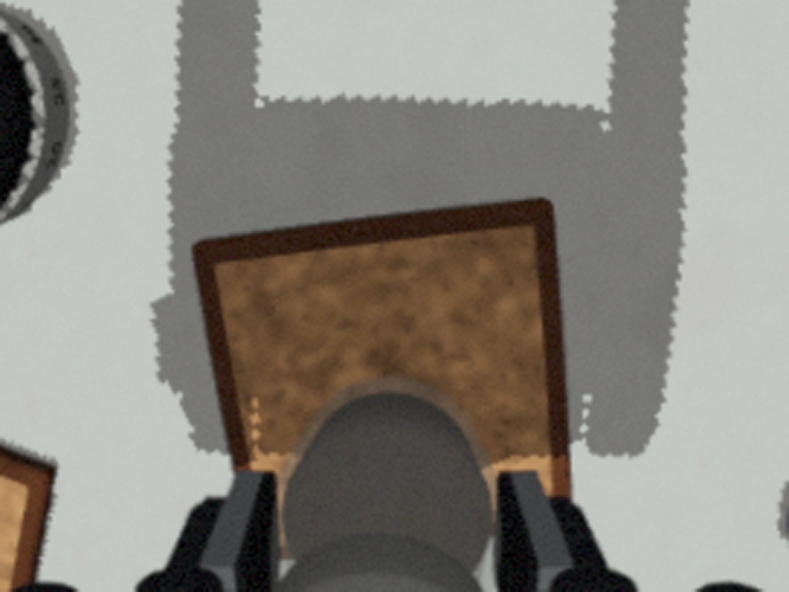

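```bash
python3 - <<'E'
from h import *
c=dict(np.load('w10.npz'))
A,B,C=[atz('wrist',120+u/2.9-2.2,70+v/2.9,8,c)[:2] for u,v in [(196,243),(550,200),(568,480)]]
e=(B-A);L=np.linalg.norm(e);e/=L;n=np.array([e[1],-e[0]]);print(A,B,C,L,'centre',(A+B)/2+46*n,(A+B)/2-46*n)
E
```

```text
[ 391.70029247 -182.95205704] [418.32093628 -97.98630502] [ 490.97017866 -120.96059199] 89.03840571734148 centre [ 448.90655525 -154.22223069] [ 361.1146735  -126.71613137]
```

Request:
carry_out(increments=[0.004, 0.002, 0.01, 0, 0, 0, -1, 0.004, 0.002, 0.05, 0, 0, 0, -1, 0.004, 0.002, 0.08, 0, 0, 0, -1, 0.004, 0.002, 0.092, 0, 0, 0, -1, 0.004, 0.002, 0.098, 0, 0, 0, -1, 0.004, 0.002, 0.103, 0, 0, 0, -1, 0.004, 0.002, 0.103, 0, 0, 0, -1, 0.004, 0.002, 0.103, 0, 0, 0, 0, 0.004, 0.002, 0.103, 0, 0, 0, 0.6, 0.004, 0.002, 0.103, 0, 0, 0, 1])

```text
time: 31.9
tool_pos: [445.3, -153.1, 34.1]
tcp_rot: [-180.0, -0.0, 155.7]
ft_force: [0.3, 0.3, -0.3]
finger_gap: 77.2
grip_force: 0.0
```

Request:
carry_out(increments=[0, 0, 0, 0, 0, 0, 1, 0, 0, -0.04, 0, 0, 0, 1, 0, 0, -0.15, 0, 0, 0, 1, 0, 0, -0.28, 0, 0, 0, 1, 0, 0, -0.42, 0, 0, 0, 1, 0, 0, -0.54, 0, 0, 0, 1, 0, 0, -0.58, 0, 0, 0, 1, 0, 0, -0.6, 0, 0, 0, 1, 0, 0, -0.6, 0, 0, 0, 1, 0, 0, -0.6, 0, 0, 0, 1])

```text
time: 33.15
tool_pos: [444.9, -152.9, 272.7]
tcp_rot: [180.0, -0.2, 155.7]
ft_force: [0.4, 0.6, -0.6]
finger_gap: 85.8
grip_force: 0.0
```

```bash
python3 - <<'E'
from h import *
print(sense()['tool_pos'])
a=viewer.snapshot('wrist');b=viewer.snapshot('top')
W=lambda im,x,y,w,h,k:cv2.resize(im[y:y+h,x:x+w],(int(w*k),int(h*k)),interpolation=cv2.INTER_CUBIC)
L=W(a,100,70,400,230,1.95);T=W(b,190,140,156,60,5)
cv2.imwrite('pics/f.png',np.vstack([L[:290],T[:, :780]])[:,:,::-1])
c=viewer.get_calibration('wrist')
P=lambda p:((proj('wrist',p,c)+[2.2,0]-[100,70])*1.95).round(0).tolist()
Q=lambda p:((proj('top',p)-[190,140])*5+[0,290]).round(0).tolist()
for n,p in dict(sq=[448.5,-154.3,8],salt=[448.5,-154.3,95],hexa=[438.5,40.2,8],jar=[438.5,40.2,114],rnd=[523.5,196.5,8],knob=[523.5,196.5,155]).items():print(n,P(p),Q(p))
E
```

```text
[ 444.87938309 -152.92291183  272.68446914]
sq [[302.0, 178.0]] [[540.0, 651.0]]
salt [[302.0, 206.0]] [[554.0, 628.0]]
hexa [[539.0, 63.0]] [[257.0, 620.0]]
jar [[609.0, 64.0]] [[255.0, 589.0]]
rnd [[719.0, 100.0]] [[56.0, 467.0]]
knob [[847.0, 123.0]] [[33.0, 408.0]]
```

View pics/f.png

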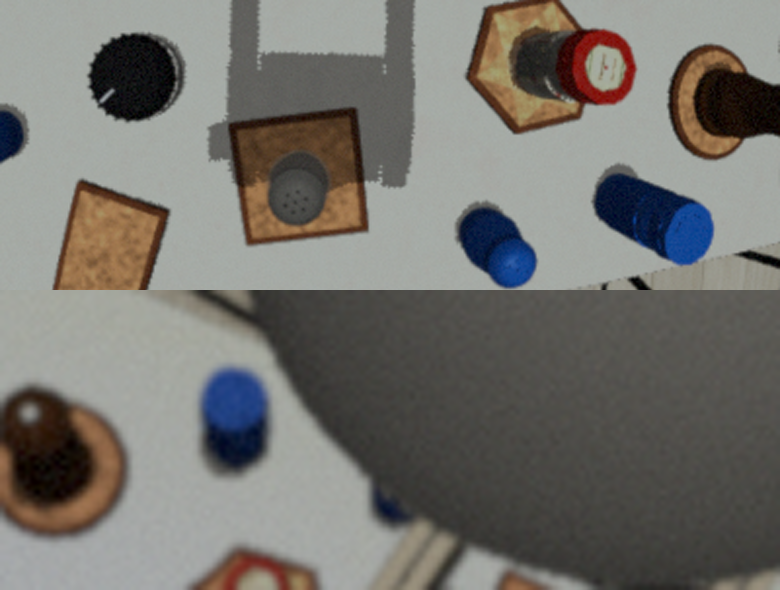

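The last view shows the salt cap at (297,200) against a predicted (302,206), and the jar lid at (605,67) against (609,64). The mill knob is at (30,410) against (33,408). All three stand upright, within about 4 mm of their coaster centres, and the tin and timer were never touched. I'm handing in.

```bash
python3 -c "
from bench import order
print(order.hand_in())"
```

```text
the job is handed in; nothing more can be done
None
```

The job is handed in: the pepper mill is on the round coaster, the salt shaker on the square one and the spice jar on the hexagonal one, each upright, released and within about 4 mm of centre by my last camera check; the hand-in returned no verdict.

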